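Lay the tall tea carton down on the tilting product rest

TASK

Lay the tall red tea carton on its side for the overhead camera: with the fingertips push its upper part over until it leans on the padded backstop, then push carton and backstop on down together, gently, until the backstop is fully flat and the carton lies still on it with its yellow label up. Never let the carton drop, and do not pinch, lift or carry it. Leave the jars and the tin where they are, and take the hand clear at the end.

Things in the scene. Friction and masses are not known exactly. Their poses are not given: they have to be found in the camera images.
- carton: Tall rigid red tea carton, 70 x 70 x 190 mm, 0.17 to 0.35 kg, upright and loose on the table before the backstop. Origin: centre of its underside. Its own z runs up its height; its +x face looks at the backstop; its -x face, away from the backstop, carries the yellow label with a green dot and is the one to push and to end up on top.
- carton_center (a point): Centre of the carton, 95 mm above its underside.
- carton_edge (a point): Middle of the carton's lower edge on the backstop side (35 mm along its +x from the underside centre): the edge it tips over. It starts on the table, 8 to 25 mm short of the hinge line, and may slide or rise by a few cm as the carton is laid down.
- rest: Tilting product rest, fixed to the table: dark steel foot plate 175 x 150 x 4 mm lying beyond the hinge, with two small hinge lugs. Origin: on the table straight below the hinge line, mid-width. Its x points horizontally from the hinge in the direction the carton is to fall, y along the hinge, z up.
- hinge (a point): Middle of the hinge line, 12 mm above the table; the line runs along the rest's y. The padded face of the backstop turns about this line and lies in its plane.
- backstop (a joint): Lean of the backstop from upright, rad: 0 = upright, 1.571 = fully flat on the foot plate (padded face then level, 12 mm above the table). It starts at 0.42 to 0.62. The hinge is stiff by friction (about 0.6 N m, no spring) and stays wherever it is left, also under the carton's weight; pushing it down with the carton takes about 2 to 6 N near its outer end.
- backstop_tip (a point): Middle of the outer end of the backstop's padded face, 160 mm from the hinge. The backstop is a plywood board 120 mm wide and 8 mm thick, with a black rubber pad towards the carton.
- dark_jar: Bystander: amber jar with black cap and yellow band, 72 mm across, 100 mm tall; origin at the centre of its underside.
- red_tin: Bystander: low round red tin, 88 mm across, 62 mm tall; origin at the centre of its underside.
- blue_jar: Bystander: small clear jar with blue cap, 54 mm across, 80 mm tall; origin at the centre of its underside.
There are look-alikes about, which are no part of the job. What is shaped like the carton but blue or grey is not meant.

How it is judged (in metres and radians):
On the way, in this order (a step that is already met when the one before it is completed fails the run):
1. the carton leans against the backstop while the backstop is still well up (less than 1.1 rad) (contact force between carton and rest above 0.2 N and value of joint backstop below 1.1 rad and angle between carton's own z axis and vertical above 0.3 rad and angle between carton's own x axis and vertical above 1.85 rad), for 0.1 s.
2. carton and backstop have been laid flat (value of joint backstop above 1.5 rad and angle between carton's own x axis and vertical above 3 rad), for 0.1 s.
At the end, for the whole second after the job is handed in: The backstop is flat (over 1.5 rad) and the carton lies on it at rest, label face up within 0.14 rad of level, pointing along the rest within 0.26 rad, its centre within 35 mm of the rest's centre line and 25 to 140 mm beyond the hinge; jars and tin within 20 mm of where they stood (all of step 2 and contact force between carton and rest above 0.5 N and angle between the z axis of carton and the x axis of rest, either way round below 0.26 rad and y of carton_center in the frame of rest between -0.035 and 0.035 m and x of carton_center in the frame of rest between 0.025 and 0.14 m and linear speed of carton below 0.02 m/s and angular speed of carton below 0.1 rad/s and distance of each of dark_jar, red_tin, blue_jar from where it was at the start of the episode below 0.02 m); the robot touches nothing.
It fails at once if the carton drops or is thrown over (turns faster than 3.5 rad/s) (angular speed of carton above 3.5 rad/s).
It fails at once if the carton is lifted (its tipping edge more than 50 mm above the table) (height (world z) of carton_edge above 0.05 m).
It fails at once if the carton is carried or shoved away (its tipping edge more than 80 mm from the hinge) (horizontal distance between carton_edge and hinge above 0.08 m).
It fails at once if a jar or the tin is moved by more than 20 mm (distance of any of dark_jar, red_tin, blue_jar from where it was at the start of the episode above 0.02 m).
It fails at once if a jar or the tin is tipped (angle between any of dark_jar, red_tin, blue_jar's own z axis and vertical above 0.3 rad).
It also fails if it takes over 48 s, if anything falls off the work surface, if the arm or the gripper's body presses on something with over 40 N, if the wrist force passes 120 N, or if a joint passes its speed limit or range.

ROBOT

A 6-joint arm with a two-finger parallel gripper is mounted at the origin on the work surface. World frame = base frame: x ahead of the robot, y to its left, z up, the work surface at z = 0. Lengths are in mm, angles in degrees, forces in N, time in s.
With the tool pointing down it reaches from about 350 to 850 mm from the base axis. Payload 8.1 kg.
Tool frame: the origin (TCP) lies midway between the tips of the shut fingers; the grasp point (between the pads) lies 19 mm behind it; z points along the fingers, y is the direction in which the jaws open and shut (so a half turn about z gives the same grasp; the last joint's range is limited). The gripper opens to 93 mm and grips with 3 to 60 N. Pads are 15 mm wide; open, the fingers measure 128 mm over their backs; the gripper's body (75 mm by 188 mm) begins 65 mm behind the grasp point.
Start: joints at [-79.549, 7.471, 85.268, -0, 87.261, -4.893], TCP at [158.787, -578.612, 218.635] pointing down, gripper open.
Joint ranges: [-169.43, 169.43], [-51.17, 129.36], [1.28, 143.12], [-76.62, 256.62], [0, 156.53], [-152.29, 152.29]. Speed limits (degrees/s): [136.94, 136.94, 159.86, 180, 180, 180].

INTERFACE

Orientations are given as a 3x3 rotation matrix whose columns are the frame's x, y, z axes.
In Python, from bench import sensors, imaging, job gives the robot as it stands.
- The arm moves only by the tool drive_tool, never from a script. Its argument "steps" is a list of rows, each an object with "gripper": the opening, from -1 (shut) to 1 (fully open); "xyz": the shift along the tool's x, y, z in mm, a list of three; "delta_rot": the turn, a rotation vector about the tool's x, y, z in rad, a list of three. In form: [{"gripper": gripper, "xyz": [dx, dy, dz], "delta_rot": [rx, ry, rz]}, ...]. A call has exactly 8 rows; each row is the pose to reach, as a shift and turn from the pose measured when the call began, along the tool's axes at that moment; what a row does not reach only later rows make up. A row lasts 1/12 s, in which the tool goes at most 41.7 mm and 7.16 degrees, less where a joint would pass 70% of its speed; a pose out of reach is approached as far as the arm can. A call with a gripper value outside its range is refused whole. The fingers move at their own pace and stop on an object; "force" is the grip in N (left out, the last holds). Time passes only in rows, so rows that repeat a pose let the fingers close, or fill a call up. It gives the time, the measured TCP pose, the force and the opening at its end, in the units of the state.
- sensors.sense(): the state, without advancing time (a new reading comes with each control period).
- imaging.get_image(name): name is "side" or "top" or "wrist"; returns a dict with "color" (384x512x3 uint8, blue, green, red), "K" (3x3 intrinsics, pixels), "R" (3x3) and "t" (3): a world point X has camera coordinates R X + t; the wrist camera has in their place "mount" (4x4, takes a point from camera to tool coordinates, whose origin is the TCP and whose axes are the flange's). Camera axes: x right, y down, z forward; pixel columns grow to the right and rows downward; lengths in mm; the calibration is good to about 2 mm. A picture is of the moment at which its call begins: read the wrist's pose just before it. There is no depth.
- job.close_job(): hands the job in, once; it reports no verdict.
The state is a dict: "time_s": time; "qpos": joint angles; "dq": joint speeds; "tau": joint torques, N m; "eef_pos": TCP position; "orientation": TCP orientation; "wrist_force": force on the tool from outside, world axes, zero at the start; "wrist_torque": the same for the moment, N m; "gripper_width": finger opening in mm.
Only numpy, scipy, OpenCV 4.12 (cv2) and the standard library are available. Lean on these libraries where they do the work, as an engineer would, in place of code of your own. Each camera call takes 0.05 s, during which the arm holds its last target.

## Working session

There is one attempt and no reset: what is moved stays moved. The work goes in short steps, Python scripts to look and compute and a tool call to move; the robot and the scene stay as the last step left them, time stands still between calls to the robot, and variables do not carry over. Pictures are saved under pics/ and viewed, and the job is handed in when it is done.

Besides the shell and the picture viewer there is one more tool, called after "Emit:" by a JSON object that holds its "fn" and its "kwargs". drive_tool: Moves the arm, as the interface text tells. Its arguments: {"type":"object","properties":{"steps":{"type":"array","items":{"type":"object","properties":{"gripper":{"type":"number"},"xyz":{"type":"array","items":{"type":"number"}},"delta_rot":{"type":"array","items":{"type":"number"}}}}},"force":{"type":"number"}},"required":["steps"]}

```bash
mkdir -p pics; ls; python3 - <<'E'
from bench import sensors, imaging
import cv2,numpy as np
s=sensors.sense(); print({k:np.round(v,3).tolist() for k,v in s.items()})
for n in("side","top"):
    im=imaging.get_image(n); cv2.imwrite(f"pics/{n}0.png",im["color"]); np.savez(f"pics/{n}0.npz",**im)
    print(n,im["K"],im["R"],im["t"], -np.array(im["R"]).T@np.array(im["t"]))
E
```

```text
pics
{'time_s': 0.0, 'qpos': [-79.55, 7.515, 85.328, 0.001, 87.263, -4.892], 'dq': [-0.063, -0.029, -0.086, 0.016, -0.04, -0.014], 'tau': [0.002, -55.985, -49.175, 0.077, 0.036, -0.0], 'eef_pos': [158.676, -578.045, 217.593], 'orientation': [[0.964, 0.265, -0.0], [0.265, -0.964, 0.002], [0.0, -0.002, -1.0]], 'wrist_force': [-1.011, 0.001, 0.1], 'wrist_torque': [-0.003, 0.051, -0.036], 'gripper_width': 92.9}
side [[389.59656626   0.         251.27072829]
 [  0.         389.59656626 193.41081731]
 [  0.           0.           1.        ]] [[ 0.71971807  0.6941345   0.01353496]
 [ 0.46654326 -0.4691173  -0.74984422]
 [-0.51414326  0.54599108 -0.66147596]] [-399.59015557 -181.79441297 1368.36686335] [1075.94381216 -555.02968983  774.23273646]
top [[388.49832775   0.         255.75650082]
 [  0.         388.49832775 193.77600819]
 [  0.           0.           1.        ]] [[ 3.42387794e-03 -9.99650979e-01 -2.61953547e-02]
 [-9.93418923e-01 -4.01152622e-04 -1.14536816e-01]
 [ 1.14486332e-01  2.64151212e-02 -9.93073573e-01]] [ -21.76600328  619.76217772 1082.30043404] [ 491.84939267  -50.09888437 1145.21937727]
```

View pics/side0.png

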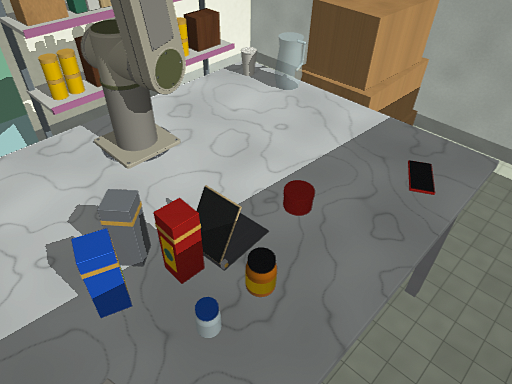

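View pics/top0.png

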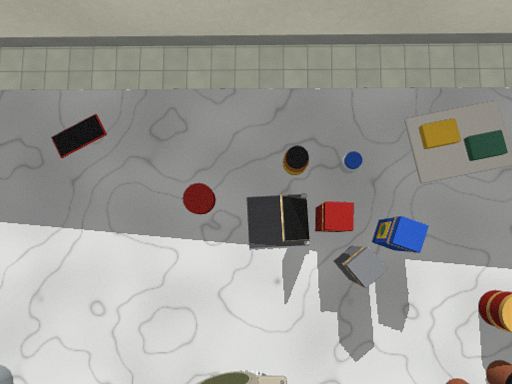

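```bash
python3 - <<'E'
import cv2
a=cv2.imread("pics/top0.png")[140:300,230:440]; cv2.imwrite("pics/tc.png",cv2.resize(a,None,fx=3.8,fy=3.75,interpolation=cv2.INTER_CUBIC))
a=cv2.imread("pics/side0.png")[170:350,60:300]; cv2.imwrite("pics/sc.png",cv2.resize(a,None,fx=3.33,fy=3.33,interpolation=cv2.INTER_CUBIC))
E
```

```text
(no output)
```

View pics/tc.png

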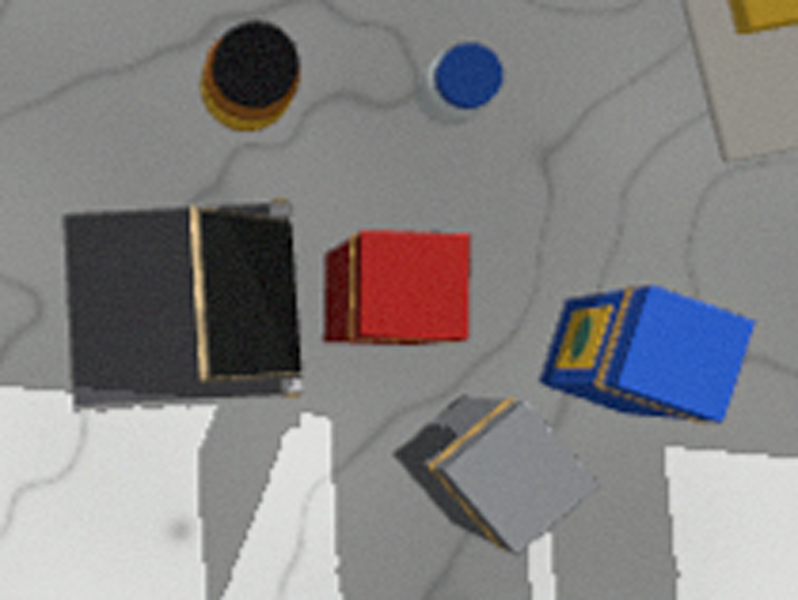

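View pics/sc.png

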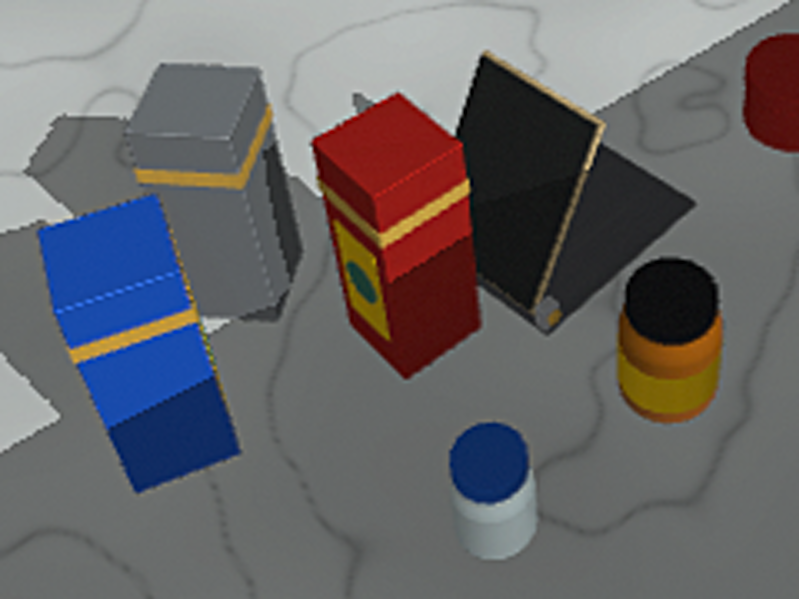

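```bash
cat > h.py <<'E'
import numpy as np
def load(n): return dict(np.load(f"pics/{n}.npz"))
def ray(c,p):
    R=np.array(c["R"]);t=np.array(c["t"]);K=np.array(c["K"])
    d=R.T@np.linalg.solve(K,[p[0],p[1],1.]); return -R.T@t,d/np.linalg.norm(d)
def plane(c,p,z):
    o,d=ray(c,p); return o+d*(z-o[2])/d[2]
def tri(c1,p1,c2,p2):
    o1,d1=ray(c1,p1);o2,d2=ray(c2,p2)
    s=np.linalg.lstsq(np.c_[d1,-d2],o2-o1,rcond=None)[0]
    a=o1+s[0]*d1;b=o2+s[1]*d2; return (a+b)/2,np.linalg.norm(a-b)
E
python3 - <<'E'
from h import *
np.set_printoptions(precision=1,suppress=True)
T=load("top0");S=load("side0")
t=lambda u,v:(u/3.8+230-.5,v/3.75+140-.5); s=lambda u,v:(u/3.33+60-.5,v/3.33+170-.5)
print("carton top",*[plane(T,t(*p),190) for p in[(358,232),(469,234),(468,340),(358,339)]])
print("side top",*[plane(S,s(*p),190) for p in[(315,143),(399,94),(463,146),(376,195)]])
print("near bottom corner",plane(S,s(405,377),0),plane(S,s(480,327),0))
print("lugs",plane(T,t(280,207),12),plane(T,t(292,385),12),plane(S,s(547,311),12))
print("tip",tri(T,t(193,207),S,s(603,125)),tri(T,t(205,380),S,s(487,53)))
print("plate far",plane(T,t(66,216),4),plane(T,t(74,408),4), plane(S,s(694,204),4))
print("darkjar",plane(T,t(254,65),100),"bluejar",plane(T,t(469,75),80))
print("blue top",*[plane(T,t(*p),190) for p in[(650,286),(755,320),(722,422),(605,390)]])
print("grey top",*[plane(T,t(*p),190) for p in[(518,398),(596,487),(517,550),(440,465)]])
E
```

```text
carton top [ 583.3 -191.9  190. ] [ 582.  -263.3  190. ] [ 512.9 -260.9  190. ] [ 513.4 -190.8  190. ]
side top [ 517.2 -263.6  190. ] [ 518.1 -196.5  190. ] [ 586.6 -198.6  190. ] [ 581.7 -264.3  190. ]
near bottom corner [ 578.7 -264.6    0. ] [ 583.1 -198.     0. ]
lugs [ 619.8 -158.8   12. ] [ 482.  -166.5   12. ] [ 614.7 -159.3   12. ]
tip (array([603.9, -87.8, 145.8]), np.float64(2.2866792211334412)) (array([486.3, -94.6, 145.8]), np.float64(0.11603459618870812))
plate far [613.5   6.5   4. ] [463.6  -0.5   4. ] [614.8   2.7   4. ]
darkjar [ 714.  -132.9  100. ] bluejar [ 710.4 -290.8   80. ]
blue top [ 548.2 -377.7  190. ] [ 526.3 -443.3  190. ] [ 460.9 -419.5  190. ] [ 481.1 -346.7  190. ]
grey top [ 475.7 -291.6  190. ] [ 419.4 -338.9  190. ] [ 379.6 -288.2  190. ] [ 432.8 -241.2  190. ]
```

Three tall boxes are about: red (top view 335,216), blue (405,232) and grey (360,265). The red one fits: it stands right before the backstop, and its label faces away from it, as the crop shows. Next, move over to its label side.

Emit:
{"fn": "drive_tool", "kwargs": {"steps": [{"gripper": -1, "xyz": [28, -10, -15], "delta_rot": [0, 0, -0.085]}, {"gripper": -1, "xyz": [56, -20, -30], "delta_rot": [0, 0, -0.17]}, {"gripper": -1, "xyz": [84, -31, -42], "delta_rot": [0, 0, -0.255]}, {"gripper": -1, "xyz": [112, -41, -42], "delta_rot": [0, 0, -0.34]}, {"gripper": -1, "xyz": [140, -51, -42], "delta_rot": [0, 0, -0.425]}, {"gripper": -1, "xyz": [168, -62, -42], "delta_rot": [0, 0, -0.51]}, {"gripper": -1, "xyz": [196, -72, -42], "delta_rot": [0, 0, -0.595]}, {"gripper": -1, "xyz": [225, -82, -42], "delta_rot": [0, 0, -0.675]}], "force": 20}}

```text
time_s: 0.77
eef_pos: [354.8, -438.4, 259.5]
orientation: [[0.584, 0.812, -0.001], [0.812, -0.584, 0.002], [0.001, -0.002, -1.0]]
wrist_force: [-0.6, -0.0, 0.3]
gripper_width: 44.2
```

Emit:
{"fn": "drive_tool", "kwargs": {"steps": [{"gripper": -1, "xyz": [28, 10, 0], "delta_rot": [0, 0, -0.085]}, {"gripper": -1, "xyz": [56, 19, 0], "delta_rot": [0, 0, -0.17]}, {"gripper": -1, "xyz": [85, 29, 0], "delta_rot": [0, 0, -0.255]}, {"gripper": -1, "xyz": [113, 39, 0], "delta_rot": [0, 0, -0.34]}, {"gripper": -1, "xyz": [141, 48, 0], "delta_rot": [0, 0, -0.425]}, {"gripper": -1, "xyz": [169, 58, 0], "delta_rot": [0, 0, -0.51]}, {"gripper": -1, "xyz": [197, 67, 5], "delta_rot": [0, 0, -0.595]}, {"gripper": -1, "xyz": [225, 77, 15], "delta_rot": [0, 0, -0.675]}]}}

```text
time_s: 1.43
eef_pos: [550.2, -299.9, 245.6]
orientation: [[-0.055, 0.998, 0.001], [0.998, 0.055, 0.001], [0.001, 0.001, -1.0]]
wrist_force: [0.3, -0.1, 0.1]
gripper_width: 0.3
```

```bash
cat > snap.py <<'E'
import sys,cv2,numpy as np
from bench import sensors, imaging
tag=sys.argv[1]
s=sensors.sense(); print(s["time_s"],np.round(s["eef_pos"],1),np.round(s["wrist_force"],1),s["gripper_width"])
np.set_printoptions(precision=3,suppress=True); print(np.array(s["orientation"]))
o=[]
for n,(r,c) in dict(side=(slice(130,350),slice(60,320)),top=(slice(120,320),slice(190,450))).items():
    im=imaging.get_image(n); np.savez(f"pics/{n}{tag}.npz",**im)
    a=im["color"][r,c]; o.append(cv2.resize(a,(400,int(400*a.shape[0]/a.shape[1])),interpolation=cv2.INTER_CUBIC))
h=min(x.shape[0] for x in o)
cv2.imwrite(f"pics/c{tag}.png",np.hstack([x[:h] for x in o]))
E
python3 snap.py 1
```

```text
1.4333 [ 550.2 -299.9  245.6] [ 0.3 -0.1  0.1] 0.29049270283908213
[[-0.055  0.998  0.001]
 [ 0.998  0.055  0.001]
 [ 0.001  0.001 -1.   ]]
```

View pics/c1.png

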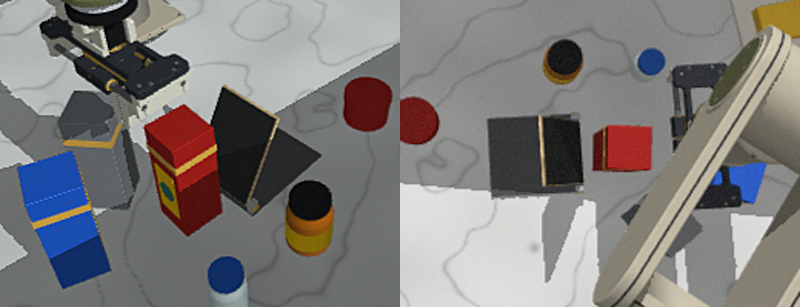

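Emit:
{"fn": "drive_tool", "kwargs": {"steps": [{"gripper": -1, "xyz": [0, 0, 30], "delta_rot": [0, 0, 0]}, {"gripper": -1, "xyz": [0, 0, 60], "delta_rot": [0, 0, 0]}, {"gripper": -1, "xyz": [0, 0, 80], "delta_rot": [0, 0, 0]}, {"gripper": -1, "xyz": [4, 0, 84], "delta_rot": [0, 0, 0]}, {"gripper": -1, "xyz": [10, 0, 84], "delta_rot": [0, 0, 0]}, {"gripper": -1, "xyz": [16, 0, 84], "delta_rot": [0, 0, 0]}, {"gripper": -1, "xyz": [20, 0, 84], "delta_rot": [0, 0, 0]}, {"gripper": -1, "xyz": [22, 0, 84], "delta_rot": [0, 0, 0]}]}}

```text
time_s: 2.2
eef_pos: [550.1, -274.5, 160.4]
orientation: [[-0.058, 0.998, -0.0], [0.998, 0.058, 0.004], [0.004, 0.0, -1.0]]
wrist_force: [-0.8, 0.0, 0.5]
gripper_width: 0.6
```

Emit:
{"fn": "drive_tool", "kwargs": {"steps": [{"gripper": -1, "xyz": [3, 0, 0], "delta_rot": [0, 0, 0]}, {"gripper": -1, "xyz": [6, 0, 0], "delta_rot": [0, 0, 0]}, {"gripper": -1, "xyz": [9, 0, -1], "delta_rot": [0, 0, 0]}, {"gripper": -1, "xyz": [12, 0, -2], "delta_rot": [0, 0, 0]}, {"gripper": -1, "xyz": [15, 0, -4], "delta_rot": [0, 0, 0]}, {"gripper": -1, "xyz": [18, 0, -5], "delta_rot": [0, 0, 0]}, {"gripper": -1, "xyz": [21, 0, -6], "delta_rot": [0, 0, 0]}, {"gripper": -1, "xyz": [24, 0, -7], "delta_rot": [0, 0, 0]}]}}

```text
time_s: 2.87
eef_pos: [548.7, -250.3, 167.5]
orientation: [[-0.058, 0.998, -0.0], [0.998, 0.058, 0.004], [0.004, 0.0, -1.0]]
wrist_force: [0.4, -0.1, 0.7]
gripper_width: 0.4
```

```bash
python3 snap.py 2
```

```text
2.8667 [ 548.7 -250.3  167.5] [ 0.4 -0.1  0.7] 0.42460518696216326
[[-0.058  0.998 -0.   ]
 [ 0.998  0.058  0.004]
 [ 0.004  0.    -1.   ]]
```

View pics/c2.png

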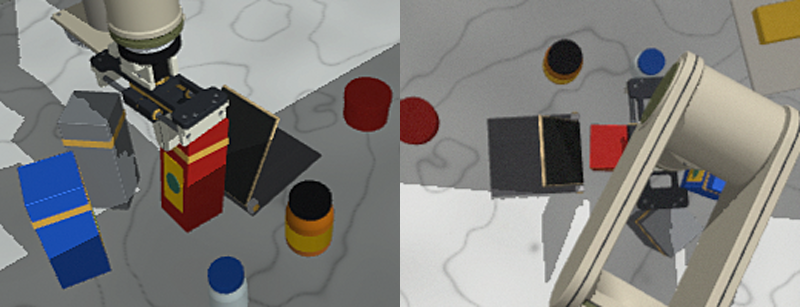

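Emit:
{"fn": "drive_tool", "kwargs": {"steps": [{"gripper": -1, "xyz": [3, 0, -1], "delta_rot": [0, 0, 0]}, {"gripper": -1, "xyz": [6, 0, -2], "delta_rot": [0, 0, 0]}, {"gripper": -1, "xyz": [9, 0, -3], "delta_rot": [0, 0, 0]}, {"gripper": -1, "xyz": [11, 0, -4], "delta_rot": [0, 0, 0]}, {"gripper": -1, "xyz": [13, 0, -4], "delta_rot": [0, 0, 0]}, {"gripper": -1, "xyz": [15, 0, -4], "delta_rot": [0, 0, 0]}, {"gripper": -1, "xyz": [17, 0, -4], "delta_rot": [0, 0, 0]}, {"gripper": -1, "xyz": [19, 0, -4], "delta_rot": [0, 0, 0]}]}}

```text
time_s: 3.63
eef_pos: [547.6, -231.0, 171.6]
orientation: [[-0.059, 0.998, 0.0], [0.998, 0.059, 0.004], [0.004, 0.0, -1.0]]
wrist_force: [0.2, -0.6, 0.6]
gripper_width: 0.3
```

```bash
python3 snap.py 3; python3 - <<'E'
import numpy as np,cv2
a=np.load("pics/side3.npz")["color"][150:300,120:270]; cv2.imwrite("pics/z3.png",cv2.resize(a,None,fx=4,fy=4,interpolation=cv2.INTER_CUBIC))
E
```

```text
3.6333 [ 547.6 -231.   171.6] [ 0.2 -0.6  0.6] 0.2511558110135301
[[-0.059  0.998  0.   ]
 [ 0.998  0.059  0.004]
 [ 0.004  0.    -1.   ]]
```

View pics/z3.png

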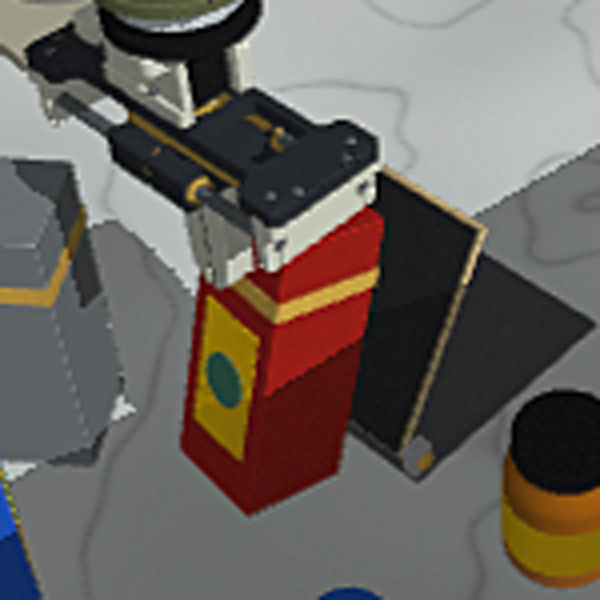

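The carton is tipping about its lower edge, which stays in place (side view 205,268). Continue slowly past balance.

Emit:
{"fn": "drive_tool", "kwargs": {"steps": [{"gripper": -1, "xyz": [3, 0, 0], "delta_rot": [0, 0, 0]}, {"gripper": -1, "xyz": [6, 0, -1], "delta_rot": [0, 0, 0]}, {"gripper": -1, "xyz": [9, 0, -1], "delta_rot": [0, 0, 0]}, {"gripper": -1, "xyz": [12, 0, -1], "delta_rot": [0, 0, 0]}, {"gripper": -1, "xyz": [14, 0, -1], "delta_rot": [0, 0, 0]}, {"gripper": -1, "xyz": [16, 0, -1], "delta_rot": [0, 0, 0]}, {"gripper": -1, "xyz": [18, 0, -1], "delta_rot": [0, 0, 0]}, {"gripper": -1, "xyz": [20, 0, -1], "delta_rot": [0, 0, 0]}]}}

```text
time_s: 4.4
eef_pos: [546.4, -210.6, 172.7]
orientation: [[-0.059, 0.998, -0.0], [0.998, 0.059, 0.004], [0.004, 0.0, -1.0]]
wrist_force: [-0.7, -0.1, 0.8]
gripper_width: 0.5
```

Emit:
{"fn": "drive_tool", "kwargs": {"steps": [{"gripper": -1, "xyz": [2, 0, 0], "delta_rot": [0, 0, 0]}, {"gripper": -1, "xyz": [4, 0, 0], "delta_rot": [0, 0, 0]}, {"gripper": -1, "xyz": [6, 0, 0], "delta_rot": [0, 0, 0]}, {"gripper": -1, "xyz": [8, 0, 0], "delta_rot": [0, 0, 0]}, {"gripper": -1, "xyz": [8, 0, 0], "delta_rot": [0, 0, 0]}, {"gripper": -1, "xyz": [8, 0, 0], "delta_rot": [0, 0, 0]}, {"gripper": -1, "xyz": [8, 0, 0], "delta_rot": [0, 0, 0]}, {"gripper": -1, "xyz": [8, 0, 0], "delta_rot": [0, 0, 0]}]}}

```text
time_s: 5.07
eef_pos: [546.0, -202.8, 172.7]
orientation: [[-0.059, 0.998, -0.0], [0.998, 0.059, 0.004], [0.004, 0.0, -1.0]]
wrist_force: [0.4, -0.6, -0.4]
gripper_width: 0.5
```

```bash
python3 snap.py 4; python3 - <<'E'
import numpy as np,cv2
a=np.load("pics/side4.npz")["color"][150:300,120:270]; cv2.imwrite("pics/z4.png",cv2.resize(a,None,fx=4,fy=4,interpolation=cv2.INTER_CUBIC))
E
```

```text
5.0667 [ 546.  -202.8  172.7] [ 0.4 -0.6 -0.4] 0.4501180084504787
[[-0.059  0.998 -0.   ]
 [ 0.998  0.059  0.004]
 [ 0.004  0.    -1.   ]]
```

View pics/z4.png

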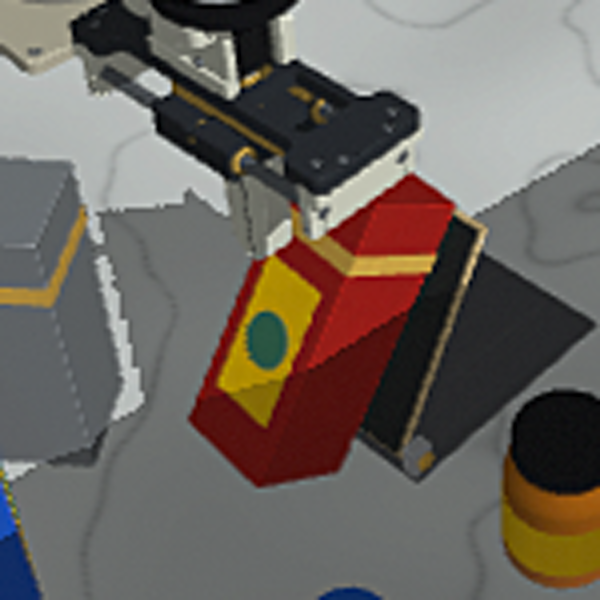

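```bash
python3 - <<'E'
from h import *
S=load("side4");np.set_printoptions(precision=1,suppress=True)
def xp(p,x):
    o,d=ray(S,(p[0]/4+120-.5,p[1]/4+150-.5)); return o+d*(x-o[0])/d[0]
for n,p in dict(e=(340,470),bk=(262,487),top=(455,207)).items(): print(n,xp(p,583))
a=xp((340,470),583);b=xp((455,207),583);print(np.arctan2(b[1]-a[1],b[2]-a[2]),np.linalg.norm(b-a))
E
```

```text
e [ 583.  -195.2    0.1]
bk [ 583.  -251.8   36.1]
top [583.  -92.9 153.8]
0.5872977648048384 184.66564342346098
```

View pics/c4.png

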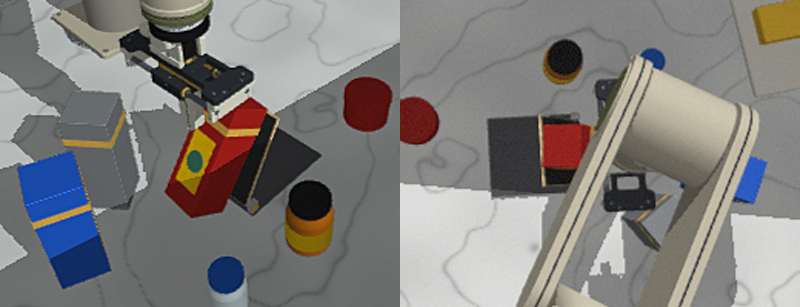

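Carton leans at about 0.59 rad on the backstop tip, with its edge still at y≈-195. Now follow it down with the fingertip.

Emit:
{"fn": "drive_tool", "kwargs": {"steps": [{"gripper": -1, "xyz": [8, 0, 3], "delta_rot": [0, 0, 0]}, {"gripper": -1, "xyz": [16, 1, 6], "delta_rot": [0, 0, 0]}, {"gripper": -1, "xyz": [22, 1, 8], "delta_rot": [0, 0, 0]}, {"gripper": -1, "xyz": [27, 1, 10], "delta_rot": [0, 0, 0]}, {"gripper": -1, "xyz": [31, 2, 11], "delta_rot": [0, 0, 0]}, {"gripper": -1, "xyz": [35, 2, 12], "delta_rot": [0, 0, 0]}, {"gripper": -1, "xyz": [39, 2, 13], "delta_rot": [0, 0, 0]}, {"gripper": -1, "xyz": [43, 2, 14], "delta_rot": [0, 0, 0]}]}}

```text
time_s: 5.83
eef_pos: [546.3, -159.7, 160.0]
orientation: [[-0.059, 0.998, 0.002], [0.998, 0.059, 0.002], [0.002, 0.002, -1.0]]
wrist_force: [1.0, -2.3, 4.4]
gripper_width: 0.9
```

```bash
python3 snap.py 5
```

```text
5.8333 [ 546.3 -159.7  160. ] [ 1.  -2.3  4.4] 0.8630402156230712
[[-0.059  0.998  0.002]
 [ 0.998  0.059  0.002]
 [ 0.002  0.002 -1.   ]]
```

View pics/c5.png

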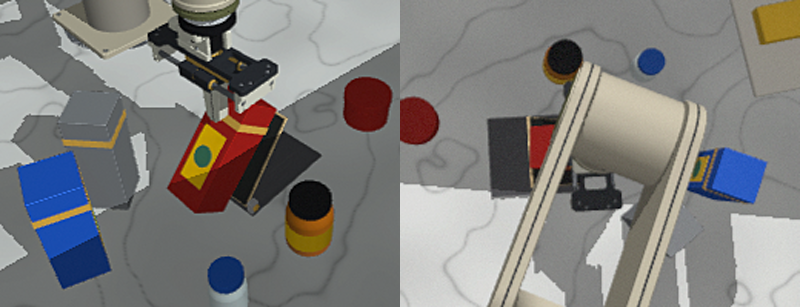

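Emit:
{"fn": "drive_tool", "kwargs": {"steps": [{"gripper": -1, "xyz": [5, 0, 1], "delta_rot": [0, 0, 0]}, {"gripper": -1, "xyz": [10, 1, 3], "delta_rot": [0, 0, 0]}, {"gripper": -1, "xyz": [15, 1, 5], "delta_rot": [0, 0, 0]}, {"gripper": -1, "xyz": [20, 1, 7], "delta_rot": [0, 0, 0]}, {"gripper": -1, "xyz": [25, 1, 9], "delta_rot": [0, 0, 0]}, {"gripper": -1, "xyz": [30, 2, 11], "delta_rot": [0, 0, 0]}, {"gripper": -1, "xyz": [34, 2, 14], "delta_rot": [0, 0, 0]}, {"gripper": -1, "xyz": [38, 2, 16], "delta_rot": [0, 0, 0]}]}}

```text
time_s: 6.6
eef_pos: [545.7, -120.0, 143.5]
orientation: [[-0.06, 0.998, 0.001], [0.998, 0.06, 0.004], [0.004, 0.002, -1.0]]
wrist_force: [0.4, -0.3, 5.9]
gripper_width: 0.5
```

```bash
python3 snap.py 6
```

```text
6.6 [ 545.7 -120.   143.5] [ 0.4 -0.3  5.9] 0.47306118748813136
[[-0.06   0.998  0.001]
 [ 0.998  0.06   0.004]
 [ 0.004  0.002 -1.   ]]
```

View pics/c6.png

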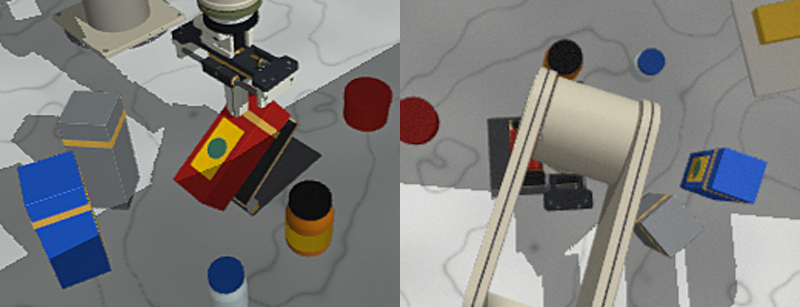

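Emit:
{"fn": "drive_tool", "kwargs": {"steps": [{"gripper": -1, "xyz": [4, 0, 2], "delta_rot": [0, 0, 0]}, {"gripper": -1, "xyz": [8, 0, 5], "delta_rot": [0, 0, 0]}, {"gripper": -1, "xyz": [12, 1, 8], "delta_rot": [0, 0, 0]}, {"gripper": -1, "xyz": [16, 1, 11], "delta_rot": [0, 0, 0]}, {"gripper": -1, "xyz": [20, 1, 14], "delta_rot": [0, 0, 0]}, {"gripper": -1, "xyz": [24, 1, 17], "delta_rot": [0, 0, 0]}, {"gripper": -1, "xyz": [28, 2, 20], "delta_rot": [0, 0, 0]}, {"gripper": -1, "xyz": [32, 2, 23], "delta_rot": [0, 0, 0]}]}}

```text
time_s: 7.37
eef_pos: [544.7, -86.5, 119.6]
orientation: [[-0.061, 0.998, -0.001], [0.998, 0.061, 0.005], [0.005, -0.001, -1.0]]
wrist_force: [-1.1, -1.7, 4.1]
gripper_width: 0.6
```

```bash
python3 snap.py 7
```

```text
7.3667 [544.7 -86.5 119.6] [-1.1 -1.7  4.1] 0.6432121268173652
[[-0.061  0.998 -0.001]
 [ 0.998  0.061  0.005]
 [ 0.005 -0.001 -1.   ]]
```

View pics/c7.png

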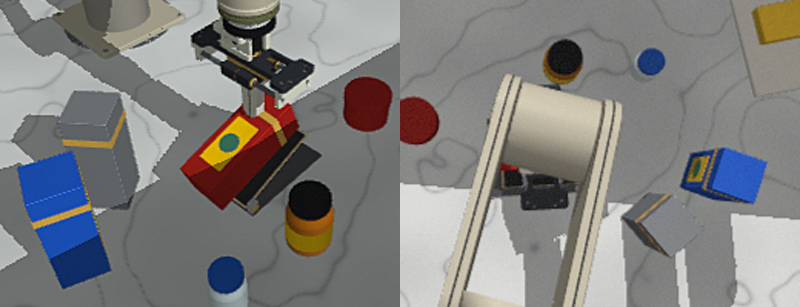

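Emit:
{"fn": "drive_tool", "kwargs": {"steps": [{"gripper": -1, "xyz": [3, 0, 3], "delta_rot": [0, 0, 0]}, {"gripper": -1, "xyz": [6, 0, 6], "delta_rot": [0, 0, 0]}, {"gripper": -1, "xyz": [9, 1, 9], "delta_rot": [0, 0, 0]}, {"gripper": -1, "xyz": [12, 1, 12], "delta_rot": [0, 0, 0]}, {"gripper": -1, "xyz": [14, 1, 15], "delta_rot": [0, 0, 0]}, {"gripper": -1, "xyz": [16, 1, 17], "delta_rot": [0, 0, 0]}, {"gripper": -1, "xyz": [18, 1, 19], "delta_rot": [0, 0, 0]}, {"gripper": -1, "xyz": [20, 1, 21], "delta_rot": [0, 0, 0]}]}}

```text
time_s: 8.13
eef_pos: [544.4, -66.0, 97.8]
orientation: [[-0.061, 0.998, -0.001], [0.998, 0.061, 0.005], [0.005, -0.001, -1.0]]
wrist_force: [-0.5, -2.3, 2.3]
gripper_width: 0.5
```

```bash
python3 snap.py 8
```

```text
8.1333 [544.4 -66.   97.8] [-0.5 -2.3  2.3] 0.5389327731306486
[[-0.061  0.998 -0.001]
 [ 0.998  0.061  0.005]
 [ 0.005 -0.001 -1.   ]]
```

View pics/c8.png

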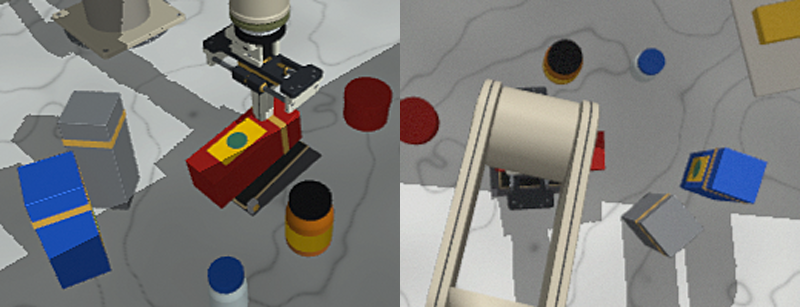

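Emit:
{"fn": "drive_tool", "kwargs": {"steps": [{"gripper": -1, "xyz": [1, 0, 3], "delta_rot": [0, 0, 0]}, {"gripper": -1, "xyz": [2, 0, 6], "delta_rot": [0, 0, 0]}, {"gripper": -1, "xyz": [3, 0, 8], "delta_rot": [0, 0, 0]}, {"gripper": -1, "xyz": [4, 0, 10], "delta_rot": [0, 0, 0]}, {"gripper": -1, "xyz": [5, 0, 12], "delta_rot": [0, 0, 0]}, {"gripper": -1, "xyz": [5, 0, 13], "delta_rot": [0, 0, 0]}, {"gripper": -1, "xyz": [5, 0, 14], "delta_rot": [0, 0, 0]}, {"gripper": -1, "xyz": [5, 0, 15], "delta_rot": [0, 0, 0]}]}}

```text
time_s: 8.9
eef_pos: [544.5, -59.3, 83.2]
orientation: [[-0.062, 0.998, -0.0], [0.998, 0.062, 0.008], [0.008, 0.0, -1.0]]
wrist_force: [0.0, 5.6, 6.4]
gripper_width: 0.4
```

```bash
python3 snap.py 9
```

```text
8.9 [544.5 -59.3  83.2] [0.  5.6 6.4] 0.409390665084427
[[-0.062  0.998 -0.   ]
 [ 0.998  0.062  0.008]
 [ 0.008  0.    -1.   ]]
```

View pics/c9.png

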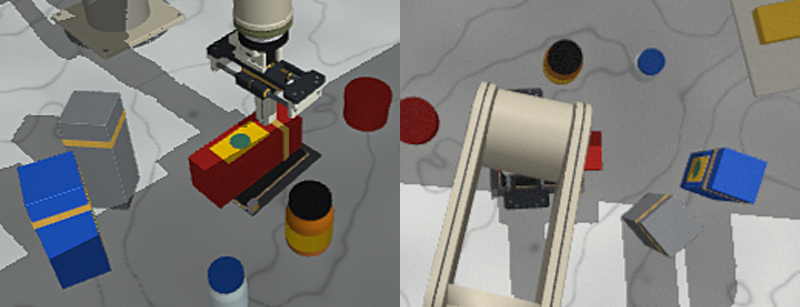

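Emit:
{"fn": "drive_tool", "kwargs": {"steps": [{"gripper": -1, "xyz": [0, 0, 1], "delta_rot": [0, 0, 0]}, {"gripper": -1, "xyz": [0, 0, 2], "delta_rot": [0, 0, 0]}, {"gripper": -1, "xyz": [0, 0, 3], "delta_rot": [0, 0, 0]}, {"gripper": -1, "xyz": [0, 0, 4], "delta_rot": [0, 0, 0]}, {"gripper": -1, "xyz": [0, 0, 4], "delta_rot": [0, 0, 0]}, {"gripper": -1, "xyz": [0, 0, 4], "delta_rot": [0, 0, 0]}, {"gripper": -1, "xyz": [0, 0, 4], "delta_rot": [0, 0, 0]}, {"gripper": -1, "xyz": [0, 0, 4], "delta_rot": [0, 0, 0]}]}}

```text
time_s: 9.67
eef_pos: [544.8, -58.9, 81.9]
orientation: [[-0.062, 0.998, 0.0], [0.998, 0.062, 0.008], [0.008, 0.001, -1.0]]
wrist_force: [-13.3, 5.3, 27.0]
gripper_width: 0.7
```

Hard stop at z≈82 mm with 27 N: that is the height of a flat backstop (12 mm) plus the carton (70 mm). Take the hand clear.

Emit:
{"fn": "drive_tool", "kwargs": {"steps": [{"gripper": -1, "xyz": [0, 0, -1], "delta_rot": [0, 0, 0]}, {"gripper": -1, "xyz": [0, 0, -4], "delta_rot": [0, 0, 0]}, {"gripper": -1, "xyz": [0, 0, -12], "delta_rot": [0, 0, 0]}, {"gripper": -1, "xyz": [0, 0, -30], "delta_rot": [0, 0, 0]}, {"gripper": -1, "xyz": [0, 0, -60], "delta_rot": [0, 0, 0]}, {"gripper": -1, "xyz": [0, 0, -90], "delta_rot": [0, 0, 0]}, {"gripper": -1, "xyz": [0, 0, -120], "delta_rot": [0, 0, 0]}, {"gripper": -1, "xyz": [0, 0, -145], "delta_rot": [0, 0, 0]}]}}

```text
time_s: 10.33
eef_pos: [545.0, -60.3, 229.1]
orientation: [[-0.062, 0.998, 0.001], [0.998, 0.062, 0.008], [0.008, 0.002, -1.0]]
wrist_force: [0.7, -0.1, 0.2]
gripper_width: 0.3
```

Emit:
{"fn": "drive_tool", "kwargs": {"steps": [{"gripper": -1, "xyz": [-20, -20, 0], "delta_rot": [0, 0, 0]}, {"gripper": -1, "xyz": [-50, -45, 0], "delta_rot": [0, 0, 0]}, {"gripper": -1, "xyz": [-80, -65, 0], "delta_rot": [0, 0, 0]}, {"gripper": -1, "xyz": [-110, -80, 0], "delta_rot": [0, 0, 0]}, {"gripper": -1, "xyz": [-140, -95, 0], "delta_rot": [0, 0, 0]}, {"gripper": -1, "xyz": [-170, -110, 0], "delta_rot": [0, 0, 0]}, {"gripper": -1, "xyz": [-200, -125, 0], "delta_rot": [0, 0, 0]}, {"gripper": -1, "xyz": [-230, -140, 0], "delta_rot": [0, 0, 0]}]}}

```text
time_s: 11.0
eef_pos: [418.4, -299.9, 227.1]
orientation: [[-0.062, 0.998, 0.001], [0.998, 0.062, 0.008], [0.008, 0.002, -1.0]]
wrist_force: [0.3, -0.6, -0.1]
gripper_width: 0.4
```

```bash
python3 snap.py 10;  python3 - <<'E'
import numpy as np,cv2
a=np.load("pics/side10.npz")["color"][170:300,140:310]; cv2.imwrite("pics/zs10.png",cv2.resize(a,None,fx=4,fy=4,interpolation=cv2.INTER_CUBIC))
a=np.load("pics/top10.npz")["color"][140:270,230:400]; cv2.imwrite("pics/zt10.png",cv2.resize(a,None,fx=4,fy=4,interpolation=cv2.INTER_CUBIC))
E
```

```text
11.0 [ 418.4 -299.9  227.1] [ 0.3 -0.6 -0.1] 0.3818032635511717
[[-0.062  0.998  0.001]
 [ 0.998  0.062  0.008]
 [ 0.008  0.002 -1.   ]]
```

View pics/zs10.png

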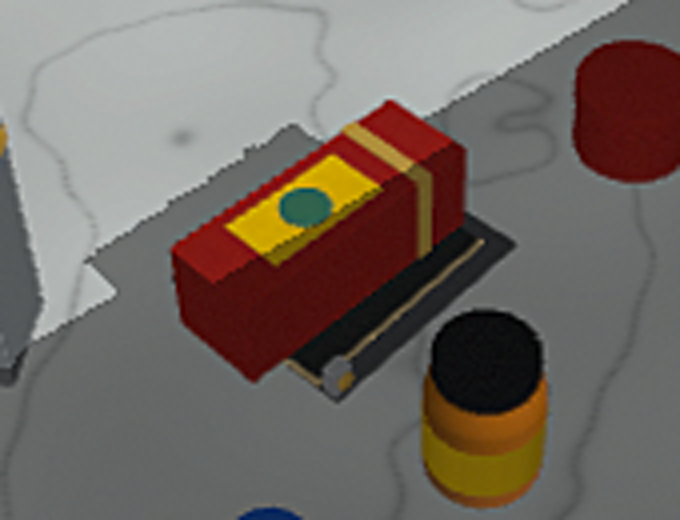

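View pics/zt10.png

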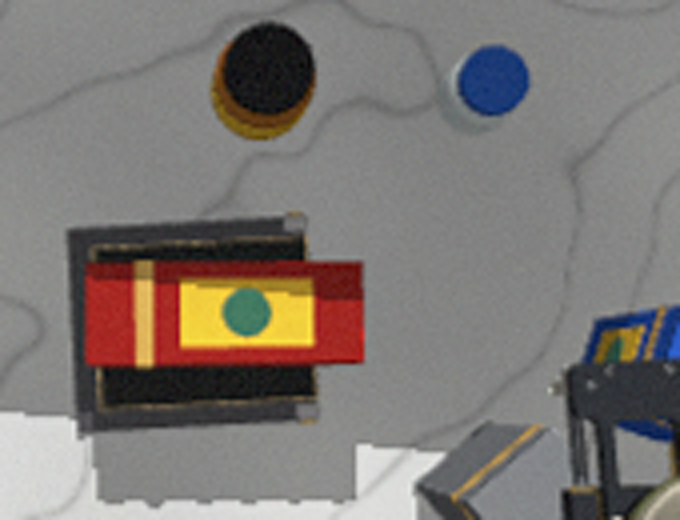

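```bash
python3 - <<'E'
from h import *
T=load("top10");S=load("side10");np.set_printoptions(precision=3,suppress=True)
t=lambda p:(p[0]/4+230-.5,p[1]/4+140-.5);s=lambda p:(p[0]/4+140-.5,p[1]/4+170-.5)
cs=[plane(T,t(p),82) for p in[(86,262),(363,262),(363,363),(86,365)]]
hs=[plane(T,t(p),12) for p in[(294,221),(307,411)]]; fe=[plane(T,t(p),12) for p in[(91,247),(100,408)]]
c=np.mean(cs,0); print(*cs); H=np.mean(hs,0); rx=np.mean(fe,0)-H; rx/=np.linalg.norm(rx); 
print("hinge",H,"tip",fe,"center in rest x,y",(c-H)@rx,(c-H)@[-rx[1],rx[0],0])
a=(cs[0]-cs[1])+(cs[3]-cs[2]); print("yaw err",np.arctan2(a[1],a[0])-np.arctan2(rx[1],rx[0]))
for ps,pt in[((173,250),(363,363)),((388,100),(86,365)),((466,150),(86,262)),((212,283),(363,262))]: print("3D corner",tri(T,t(pt),S,s(ps)))
print("jars",plane(T,t((268,68)),100),plane(T,t((493,80)),80))
E
sleep 0; python3 snap.py 11; python3 - <<'E'
import numpy as np,cv2
for n in("side","top"):
    a=np.load(f"pics/{n}10.npz")["color"];b=np.load(f"pics/{n}11.npz")["color"]; print(n,cv2.absdiff(a,b)[140:300,200:400].mean())
E
```

```text
[583.374  -8.851  82.   ] [ 583.596 -198.358   82.   ] [ 514.827 -197.291   82.   ] [512.93   -9.191  82.   ]
hinge [ 550.707 -162.251   12.   ] tip [array([600.433,  -9.749,  12.   ]), array([483.344, -16.792,  12.   ])] center in rest x,y 58.84533915962142 -1.453943072645201
yaw err -0.05351368869174866
3D corner (array([ 514.703, -198.269,   77.093]), np.float64(0.7513654748166375))
3D corner (array([511.625, -10.605,  78.809]), np.float64(4.110087846919998))
3D corner (array([582.513,  -9.909,  79.351]), np.float64(3.1709724453109613))
3D corner (array([ 576.009, -203.593,  100.695]), np.float64(19.68236558101916))
jars [ 714.899 -133.289  100.   ] [ 710.368 -290.296   80.   ]
11.1 [ 417.2 -302.3  226.9] [ 0.6  0.1 -0.6] -0.022919790056091554
[[-0.057  0.998 -0.   ]
 [ 0.998  0.057  0.007]
 [ 0.007  0.    -1.   ]]
side 0.7415
top 3.81865625
```

```bash
python3 - <<'E'
from bench import job
print(job.close_job())
E
```

```text
the job is handed in; nothing more can be done
None
```

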